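Ready the cordless bucket scrubber

ROBOT

A 6-joint arm with a two-finger parallel gripper is mounted at the origin on the work surface. World frame = base frame: x ahead of the robot, y to its left, z up, the work surface at z = 0. Lengths are in mm, angles in rad, forces in N, time in s.
With the tool pointing down it reaches from about 300 to 1000 mm from the base axis. Payload 5.1 kg.
Tool frame: the origin (TCP) lies midway between the tips of the shut fingers; the grasp point (between the pads) lies 19 mm behind it (arm.pinch_z is the distance from the TCP to the grasp point, in mm); z points along the fingers, y is the line along which they close (so a half turn about z gives the same grasp; the last joint's range is limited). The gripper opens to 95 mm and grips with 3 to 60 N. Pads are 20 mm wide; open, the fingers measure 119 mm over their backs; the gripper's body (75 mm by 180 mm) begins 59 mm behind the grasp point.
Start: joints at [-1.21, 0.124, 1.65, -0, 1.367, -0.083], TCP at [279.061, -587.035, 214.656] pointing down, gripper open.
Joint ranges: [-2.61, 2.61], [-1.02, 2.33], [0.03, 2.71], [-1.35, 4.49], [0.32, 2.68], [-2.91, 2.91]. Speed limits (rad/s): [2.57, 2.57, 3.14, 3.14, 3.14, 3.14].

INTERFACE

Orientations are given as a rotation vector (axis times angle).
In Python, from workcell import arm gives the robot as it stands.
- The arm moves only by the tool carry_out, never from a script. Its argument "rows" is a list of rows, each a list of 7 numbers: the turn, a rotation vector about the world's x, y, z in rad, then the shift along the world's x, y, z in cm, then the finger opening in cm, from 0 to 9.51. A call has 1 to 8 rows; each row shifts and turns the commanded pose from where the row before left it; what a row does not reach is not made up. A row lasts 1/10 s, in which the tool goes at most 50 mm and 8.59 degrees, less where a joint would pass 70% of its speed; a pose out of reach is approached as far as the arm can. A call with a gripper value outside its range is refused whole. The fingers move at their own pace and stop on an object; "squeeze" is the grip in N (left out, the last holds). Time passes only in rows, so rows that do not move let the fingers close. It gives the time, the measured TCP pose, the force, the opening and the grip force at its end, in the units of the state.
- arm.get_state(): the state, without advancing time (a new reading comes with each control period).
- arm.capture(name): name is "side" or "top"; returns the picture (384x512x3 uint8, blue, green, red); there is no depth.
- arm.get_calibration(name): a dict with "fx", "fy", "cx", "cy" (pixels), "R" (3x3) and "t" (3): a world point X has camera coordinates R X + t. Camera axes: x right, y down, z forward; pixel columns grow to the right and rows downward; lengths in mm; the calibration is good to about 2 mm. A picture is of the moment at which its call begins. get_calibration takes no time and is no camera call.
- arm.close_job(): hands the job in; it is judged then, once.
The state is a dict: "t": time; "qpos": joint angles; "qvel": joint speeds; "tau": joint torques, N m; "position": TCP position; "eef_rot": TCP orientation; "force": force on the tool from outside, world axes, zero at the start; "ft_torque": the same for the moment, N m; "finger_gap": opening from 0.0 (shut) to 1.0 (fully open); "grasp_force": force on a finger pad.
Only numpy, scipy, OpenCV 4.12 (cv2) and the standard library are available. Lean on these libraries where they do the work, as an engineer would, in place of code of your own. Each camera call takes 0.05 s, during which the arm holds its last target. There are 200 camera calls.

TASK

The slip bucket needs scrubbing out, so get the cordless scrubber ready: take the orange battery pack out of the charger and press it fully home in the well in the top of the scrubber's grip, flush with the rim. Then squeeze the red release button on the side of the grip, pull the handle up past its first stop to the second and last one, and lift the scrubber out of its dock. Finish holding it by the grip, upright, still and fully extended, with the brush clear above the dock's rim - do not put it down or let go - and leave the grey pack and the other things on the bench where they are.

Things in the scene. Friction and masses are not known exactly. Their poses are not given: they have to be found in the camera images.
- scrubber: lower part (0.40 kg) of the cordless scrubber, loose, brush down in its dock: brush 68 mm across, blue motor housing, aluminium tube 31 mm across with black collar (top at 140 mm). Origin: centre of the brush's underside; z up along the tube, y towards the grip's side with the red button. 0.52 kg in all, 234 mm tall collapsed
- handle (a joint): how far the handle is drawn out of the tube, m: 0 collapsed, 0.035 first stop, 0.070 second stop (end). A pin locks it at each stop while the button is out: pulled then, the whole scrubber comes up. With the button held in it slides with about 1 N, so the lower part stays in the dock by its weight while the handle is pulled up
- grip_top (a point): centre of the well's mouth in the top of the blue grip (axes as the scrubber's; moves with the handle, 234 mm above the scrubber's origin when collapsed). The grip is 48 mm (x) by 38 mm (y) and reaches 80 mm down, with rubber panels to 28 mm on its x faces. The well is 34 mm (x) by 24 mm (y), 38 mm deep, edge chamfered 1.5 mm
- button_face (a point): centre of the face of the red button, 18 mm across, on the grip's +y side, 28 mm below its top; it stands 5 mm proud and goes in flush along -y. 3 N start it, 8 N hold it in; the lock is free from 3.5 mm on. Taking the grip between two fingers along y, one on the button, presses it: 43 mm wide there with the button out, 38 mm with it in
- button (a joint): how far the button is pressed, m: 0 out, 0.005 fully in; it springs out when let go
- orange_pack: orange battery pack with a black band, 32 mm (x) by 22 mm (y) by 38 mm (z), 65 g; origin: centre of its underside. It stands in one of the charger's two bays, its upper 24 mm free. It fits the well either way round (half a turn about z) with 1 mm all round; a brass leaf spring in the well stops it some 10 mm short, and about 7 N press it on until its top is level with the grip's top
- orange_pack_top (a point): centre of the orange pack's top face
- grey_pack: grey pack of the same size, in the other bay; not wanted, to be left there. Origin: centre of its underside
- charger: fixed black charger, 130 mm (x) by 74 mm (y), deck 26 mm above the bench, two bays 55 mm apart along its x (bay floors 12 mm above the bench). Origin: centre of its underside
- dock: fixed grey dock: base plate 125 by 110 mm, 6 mm thick, with a round cup 72 mm inside and 84 mm outside in its middle, rim 40 mm above the bench; the brush stands on the cup's floor 6 mm above the bench. Origin: centre of its underside
- beaker_a: cast beaker, 60 mm across, 58 mm tall; origin: centre of its underside. Bystander
- beaker_b: beaker as beaker_a. Bystander
- beaker_c: beaker as beaker_a. Bystander
- blue_bowl: blue plastic bowl, 124 mm across, 62 mm tall; origin: centre of its underside. Bystander
- glaze_jar: amber glass jar of glaze, 64 mm across, 85 mm tall; origin: centre of its underside. Bystander
- glaze_brush: flat glaze brush with a wooden handle, about 200 mm long and 42 mm wide, lying on the bench; origin: near its middle, on the bench. Bystander

How it is judged:
By the outcome, as a careful person would: the job done as asked, in the order asked, and still so for the second after the job is handed in, while the arm keeps its last pose, push and grip.
It also fails if it takes over 72 s, if anything falls off the work surface, if the arm or the gripper's body presses on something with over 40 N, if the wrist force passes 120 N, or if a joint passes its speed limit or range.

## Working session

There is one attempt and no reset: what is moved stays moved. The work goes in short steps, Python scripts to look and compute and a tool call to move; the robot and the scene stay as the last step left them, time stands still between calls to the robot, and variables do not carry over. Pictures are saved under pics/ and viewed, at most 10 in all, crops included, and the job is handed in when it is done.

Besides the shell and the picture viewer there is one more tool, called after "Emit:" as name(argument=value, ...) on one line, values as JSON. carry_out: Moves the arm, as the interface text tells. Its arguments: {"type":"object","properties":{"rows":{"type":"array"},"squeeze":{"type":"number"}},"required":["rows"]}

```bash
mkdir -p pics; python3 - <<'E'
from workcell import arm
import cv2
for n in("side","top"):
    cv2.imwrite(f"pics/{n}0.png",arm.capture(n)); c=arm.get_calibration(n); print(n,c)
s=arm.get_state();print(s)
E
```

```text
side {'fx': 424.06586617564875, 'fy': 424.06586617564875, 'cx': 254.51540500834494, 'cy': 193.55803861567327, 'R': array([[-0.92215447, -0.3866697 ,  0.01084761],
       [-0.2722134 ,  0.62875738, -0.72839826],
       [ 0.27482902, -0.67464857, -0.68506811]]), 't': array([ 537.4569272 ,  247.96913504, 1096.45100267])}
top {'fx': 431.30076164074916, 'fy': 431.30076164074916, 'cx': 251.61034694503857, 'cy': 193.12132123179816, 'R': array([[-0.01433759, -0.99978052, -0.01527566],
       [-0.99661072,  0.01552643, -0.08078365],
       [ 0.0810031 ,  0.01406565, -0.9966146 ]]), 't': array([  19.5517153 ,  579.03379595, 1649.32166783])}
{'t': 0.1, 'qpos': array([-1.20958654e+00,  1.24409582e-01,  1.65150705e+00,  2.28002894e-06,
        1.36747600e+00, -8.26322635e-02]), 'qvel': array([ 0.00215253, -0.00033369, -0.00333499, -0.00097478, -0.00315658,
       -0.00050616]), 'tau': array([ 3.56477703e-04, -4.18881118e+01, -3.61096394e+01,  7.76649965e-02,
        4.61978547e-02, -6.68775942e-05]), 'position': array([ 278.87441123, -586.51483172,  213.54753685]), 'eef_rot': array([-3.06281057e+00, -6.91083799e-01,  3.88858417e-04]), 'force': array([ 0.93650535, -0.88412393, -0.12546583]), 'ft_torque': array([ 0.04020868, -0.00979564, -0.00238757]), 'grasp_force': 0.0, 'finger_gap': 1.0019090291889174}
```

View pics/top0.png

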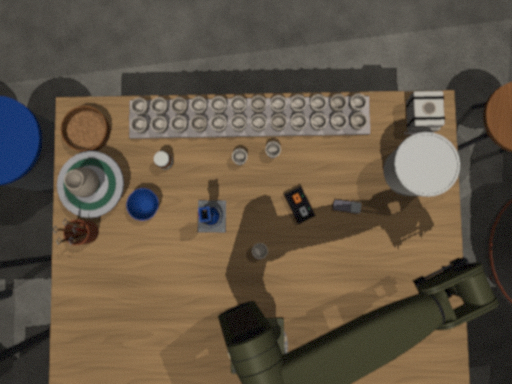

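View pics/side0.png

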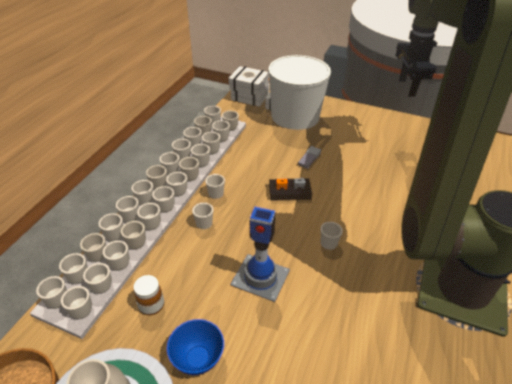

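The top view shows the charger at about (299,204), with the orange pack near (296,198), and the scrubber and dock at about (210,216). In the side view the charger is at (290,189) and the grip at (262,222), with the red button facing the camera at (261,229). I'll zoom in on both.

```bash
python3 - <<'E'
import cv2,numpy as np
t=cv2.imread("pics/top0.png");s=cv2.imread("pics/side0.png")
def z(i,x,y,w,h,k=5):return cv2.resize(i[y:y+h,x:x+w],None,fx=k,fy=k,interpolation=cv2.INTER_CUBIC)
a=np.hstack([z(t,190,170,60,70,6),z(t,275,175,60,70,6)])
a=cv2.resize(a,(720,420))
cv2.imwrite("pics/c1.png",a)
b=np.hstack([z(s,225,195,70,110,5),z(s,260,165,60,110,5)])
cv2.imwrite("pics/c2.png",b)
E
```

```text
(no output)
```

View pics/c1.png

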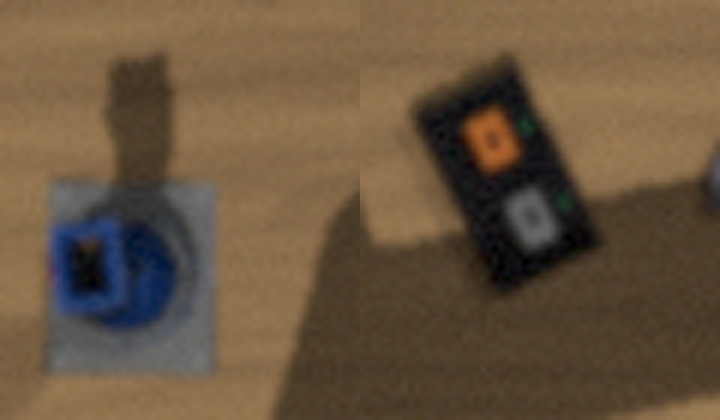

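View pics/c2.png

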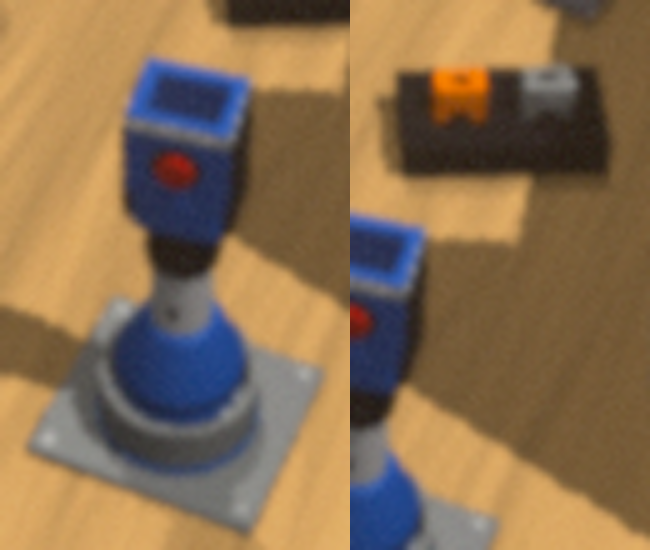

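The crops show three things:
- **Grip:** the rim centre is at about (89,266) in the top crop, with the button on its left (+y world) side.
- **Orange pack:** its top is at about (493,140) in the top crop.
- **Grey pack:** its top is at about (531,219). The well is empty.

Next I'll turn these into positions and compare the two cameras.

```bash
cat > h.py <<'E'
import numpy as np,cv2
from workcell import arm
C={n:arm.get_calibration(n) for n in("side","top")}
def ray(n,p):
    c=C[n];d=c["R"].T@np.array([(p[0]-c["cx"])/c["fx"],(p[1]-c["cy"])/c["fy"],1]);return -c["R"].T@c["t"],d
def onz(n,p,z):
    o,d=ray(n,p);return (o+d*(z-o[2])/d[2])
def tri(ps,pt):
    A=[];b=[]
    for n,p in(("side",ps),("top",pt)):
        o,d=ray(n,p);d=d/np.linalg.norm(d);M=np.eye(3)-np.outer(d,d);A.append(M);b.append(M@o)
    x=np.linalg.lstsq(np.vstack(A),np.hstack(b),rcond=None)[0];return x
def proj(n,X):
    c=C[n];q=c["R"]@np.asarray(X,float)+c["t"];return np.array([c["fx"]*q[0]/q[2]+c["cx"],c["fy"]*q[1]/q[2]+c["cy"]])
E
python3 - <<'E'
from h import *
np.set_printoptions(precision=1,suppress=True)
f=lambda x,y,ox,oy,k:np.array([ox+(x+.5)/k-.5,oy+(y+.5)/k-.5])
T=lambda x,y:f(x,y,190,170,6); U=lambda x,y:f(x-360,y,275,175,6)
S=lambda x,y:f(x,y,225,195,5); V=lambda x,y:f(x-350,y,260,165,5)
def rep(name,t,s,z):
    print(name,"top",onz("top",t,z)," side",onz("side",s,z)," tri",tri(s,t))
rep("grip",T(89,266),S(190,98),240)
rep("or",U(493,140),V(461,80),50)
rep("gr",U(531,219),V(549,79),50)
tc=[onz("top",T(*p),240)[:2] for p in((52,232),(115,220),(128,300),(62,313))]
sc=[onz("side",S(*p),240)[:2] for p in((150,62),(250,76),(233,134),(127,120))]
ang=lambda v:np.degrees(np.arctan2(v[1],v[0]))
print("grip top corners",tc,"\nside",sc)
print("x-edge yaw top",ang(tc[0]-tc[3]),ang(tc[1]-tc[2]),"side",ang(sc[0]-sc[1]),ang(sc[3]-sc[2]))
d=onz("top",U(531,219),50)-onz("top",U(493,140),50);print("bay",np.linalg.norm(d),ang(d))
d=onz("side",V(549,79),50)-onz("side",V(461,80),50);print("bay s",np.linalg.norm(d),ang(d))
for nm,cs in(("dock",((48,182),(215,183),(214,374),(46,372))),):
    q=[onz("top",T(*p),6)[:2] for p in cs];print(nm,np.mean(q,0),ang(q[0]-q[3]),ang(q[1]-q[2]),ang(q[0]-q[1]))
# colour centroid of orange
for n in("top","side"):
    im=cv2.imread(f"pics/{n}0.png");h=cv2.cvtColor(im,cv2.COLOR_BGR2HSV)
    m=cv2.inRange(h,(5,200,150),(16,255,255));k,l,st,ce=cv2.connectedComponentsWithStats(m)
    print(n,[(st[i][4],ce[i]) for i in range(1,k) if st[i][4]>15])
E
```

```text
grip top [493.9 167.8 240. ]  side [494.1 171.3 240. ]  tri [494.6 168.3 236.9]
or top [ 556.1 -161.1   50. ]  side [ 557.9 -159.2   50. ]  tri [ 557.3 -160.9   48.6]
gr top [ 505.6 -184.    50. ]  side [ 507.7 -182.    50. ]  tri [ 506.9 -183.8   48.6]
grip top corners [array([513.3, 188.5]), array([519.5, 153. ]), array([474.5, 146. ]), array([467.8, 183.1])] 
side [array([519.5, 157.4]), array([474.3, 147.6]), array([468.4, 184.2]), array([514.8, 195. ])]
x-edge yaw top 6.79111889586252 8.8628494046315 side 12.165003356532273 13.05041607329439
bay 55.41691178499534 -155.62552829292025
bay s 55.100916685089395 -155.56860378600723
dock [494.1 169.7] -0.8436961162916796 -0.8398812498577913 88.77826239111751
top []
side [(np.int32(64), array([281.7, 181.4]))]
```

Both cameras agree, and the triangulated heights match the given sizes:
- **Orange pack:** about (557, -160.5), yaw 24.4°.
- **Grip:** about (494, 169), yaw about 10°, button towards +y.

The tool is already within about 1° of the pack's yaw, so I'll set out.

Emit:
carry_out(rows=[[0,0,0,2.7,4.1,-0.6,6],[0,0,0,2.7,4.1,-0.6,6],[0,0,0,2.7,4.1,-0.6,6],[0,0,0,2.7,4.1,-0.6,6],[0,0,0,2.7,4.1,-0.6,6],[0,0,0,2.7,4.1,-0.6,6],[0,0,0,2.7,4.1,-0.6,6],[0,0,0,2.7,4.1,-0.6,6]], squeeze=20)

```text
t: 0.9
position: [495.6, -257.1, 166.1]
eef_rot: [-3.064, -0.691, 0.0]
force: [1.2, -0.2, 0.5]
finger_gap: 0.63
grasp_force: 0.0
```

Emit:
carry_out(rows=[[0,0,-0.017,2.1,3.3,-1.5,6],[0,0,0,2.1,3.3,-1.5,6],[0,0,0,2.0,3.2,-1.5,6],[0,0,0,0,0,-1.5,6],[0,0,0,0,0,-1.5,6],[0,0,0,0,0,0,6],[0,0,0,0,0,0,6]])

```text
t: 1.6
position: [556.3, -162.0, 91.2]
eef_rot: [-3.07, -0.663, 0.001]
force: [0.2, -0.2, 0.5]
finger_gap: 0.632
grasp_force: 0.0
```

```bash
python3 - <<'E'
from h import *
s=arm.get_state();print(s["position"],s["eef_rot"])
i=arm.capture("side");t=arm.capture("top")
z=lambda i,x,y,w,h,k:cv2.resize(i[y:y+h,x:x+w],None,fx=k,fy=k,interpolation=cv2.INTER_CUBIC)
cv2.imwrite("pics/p1.png",np.hstack([z(i,250,120,70,80,5),z(t,265,170,70,80,5)]))
E
```

```text
[ 556.34082301 -161.98333031   91.2367074 ] [-3.07044809e+00 -6.62774940e-01  1.43223909e-03]
```

View pics/p1.png

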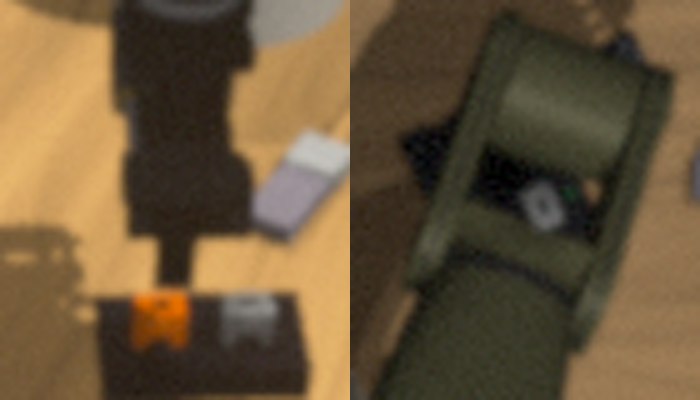

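The side crop shows the orange pack at (161,320). The near finger is at about x=174, which is slightly off, so I'll check it against the projection.

```bash
python3 - <<'E'
from h import *
P=np.array([556.3,-162,91.]);u=np.array([np.cos(np.radians(114.5)),np.sin(np.radians(114.5)),0])
g=lambda p:(p-[250,120]+.5)*5-.5
for X in(P,P+30*u,P+42*u,P-42*u,P+36*u+[0,0,40],[557,-160.5,50]):print(g(proj("side",X)))
E
```

```text
[168.6650067  252.66476559]
[172.6589122  284.84881767]
[174.29506003 298.03337278]
[163.29438473 209.38673175]
[177.49788881 239.97706075]
[163.02072955 304.12584186]
```

The fingers are where they should be (a near finger was predicted at x≈172-177). I'll descend and grip.

Emit:
carry_out(rows=[[0,0,0,0.1,0.1,-2.0,5],[0,0,0,0,0,-2.0,5],[0,0,0,0,0,-1.0,5],[0,0,0,0,0,0,1],[0,0,0,0,0,0,1],[0,0,0,0,0,0,1],[0,0,0,0,0,0,1],[0,0,0,0,0,0,1]], squeeze=25)

```text
t: 2.5
position: [558.9, -160.3, 42.8]
eef_rot: [3.069, 0.665, 0.003]
force: [0.2, 0.4, 1.7]
finger_gap: 0.232
grasp_force: 24.9
```

It is gripped at 22 mm. Now I'll lift it.

Emit:
carry_out(rows=[[0,0,0,0,0,1.5,1],[0,0,0,0,0,2.5,1],[0,0,0,-0.5,1,4.0,1],[0,0,-0.08,-0.6,2.0,4.0,1],[0,0,-0.08,-0.6,2.5,4.0,1],[0,0,-0.09,-0.6,2.5,4.0,1],[0,0,0,-0.6,3.0,3.6,1],[0,0,0,-0.6,3.5,2.5,1]])

```text
t: 3.3
position: [523.1, -14.3, 307.3]
eef_rot: [3.128, 0.275, 0.008]
force: [0.6, -0.2, -1.2]
finger_gap: 0.228
grasp_force: 25.0
```

Emit:
carry_out(rows=[[0,0,0,-0.7,4.5,0,1],[0,0,0,-0.7,4.5,0,1],[0,0,0,-0.7,4.5,0,1],[0,0,0,-0.7,4.5,0,1],[0,0,0,0,0,-1.0,1],[0,0,0,0,0,-1.0,1],[0,0,0,0,0,0,1],[0,0,0,0,0,0,1]])

```text
t: 4.1
position: [495.0, 163.7, 282.2]
eef_rot: [3.129, 0.274, -0.002]
force: [-0.2, 0.6, -0.4]
finger_gap: 0.225
grasp_force: 25.0
```

```bash
python3 - <<'E'
from h import *
s=arm.get_state();print(s["position"],s["eef_rot"])
i=arm.capture("side");t=arm.capture("top")
z=lambda i,x,y,w,h,k:cv2.resize(i[y:y+h,x:x+w],None,fx=k,fy=k,interpolation=cv2.INTER_CUBIC)
cv2.imwrite("pics/p2.png",z(i,235,165,60,75,8))
E
```

```text
[494.98542607 163.72005765 282.22100496] [ 3.12923384e+00  2.74359257e-01 -1.77115408e-03]
```

View pics/p2.png

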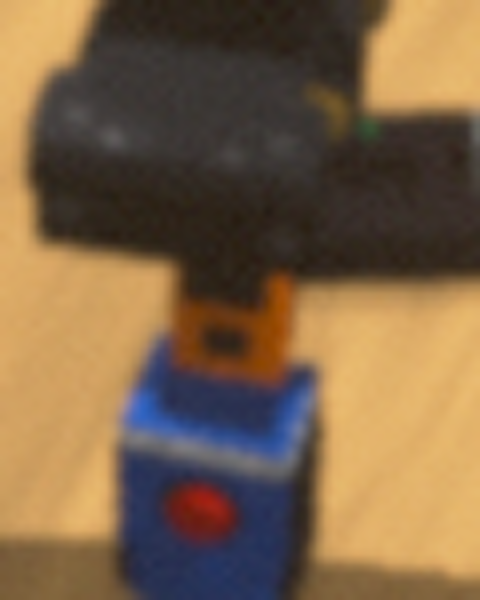

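The pack hangs just above the mouth with its bottom front edge from about (170,370) to (283,385). The mouth lies below and in front, at about (165-275, 410-430). I'll rectify the first images onto the rim plane to get the grip's yaw and centre.

```bash
cat > rect.py <<'E'
from h import *
def rect(im,n,z,x0,y0,w=100,k=4):  # plane view: px col=(x-x0)*k, row=(y-y0)*k
    src=np.float32([[x0,y0],[x0+w,y0],[x0+w,y0+w],[x0,y0+w]])
    dst=np.float32([proj(n,[*p,z]) for p in src])
    H=cv2.getPerspectiveTransform(np.float32(dst),np.float32([[0,0],[w*k,0],[w*k,w*k],[0,w*k]]))
    return cv2.warpPerspective(im,H,(w*k,w*k),flags=cv2.INTER_CUBIC)
E
python3 - <<'E'
from rect import *
out=[]
for n in("top","side"):
    im=rect(cv2.imread(f"pics/{n}0.png"),n,240,445,120)
    b=im[:,:,0].astype(int)
    print(n,"bmax",b.max())
    for th in(110,130,150):
        m=((b>th)&(b-im[:,:,2]>60)).astype(np.uint8)
        k,l,st,ce=cv2.connectedComponentsWithStats(m);j=1+np.argmax(st[1:,4])
        pts=cv2.findNonZero((l==j).astype(np.uint8));r=cv2.minAreaRect(cv2.convexHull(pts))
        print(th,np.array(r[0])/4+[445,120],np.array(r[1])/4,r[2])
    out.append(im)
cv2.imwrite("pics/r1.png",np.hstack(out))
# pack bottom front edge
f=lambda x,y:(235+(x+.5)/8-.5,165+(y+.5)/8-.5)
a,c=onz("side",f(170,370),251.4),onz("side",f(285,386),251.4);v=a-c
y=np.degrees(np.arctan2(v[1],v[0]));print("pack edge",a,c,np.linalg.norm(v),y)
yr=np.radians(10);print("pack centre",(a+c)/2-11*np.array([-np.sin(yr),np.cos(yr),0]))
E
```

```text
top bmax 120
110 [507.95440292 184.78416443] [ 6.63071632 17.87426186] 62.318939208984375Traceback (most recent call last):
  File "<stdin>", line 9, in <module>
    return _wrapfunc(a, 'argmax', axis=axis, out=out, **kwds)
    return bound(*args, **kwds)
ValueError: attempt to get argmax of an empty sequence
```

```bash
python3 - <<'E'
from rect import *
out=[]
for n,ths in(("top",(75,85,95)),("side",(120,140,160))):
    im=rect(cv2.imread(f"pics/{n}0.png"),n,240,445,120)
    b=im[:,:,0].astype(int)
    print(n,"bmax",b.max())
    for th in ths:
        m=((b>th)&(b-im[:,:,2]>40)).astype(np.uint8)
        k,l,st,ce=cv2.connectedComponentsWithStats(m)
        if k<2: continue
        j=1+np.argmax(st[1:,4])
        pts=cv2.findNonZero((l==j).astype(np.uint8));r=cv2.minAreaRect(cv2.convexHull(pts))
        print(th,np.array(r[0])/4+[445,120],np.array(r[1])/4,r[2])
    out.append(cv2.convertScaleAbs(im,alpha=1.8 if n=="top" else 1.1))
cv2.imwrite("pics/r1.png",np.hstack(out))
f=lambda x,y:(235+(x+.5)/8-.5,165+(y+.5)/8-.5)
a,c=onz("side",f(170,370),251.4),onz("side",f(285,386),251.4);v=a-c
y=np.degrees(np.arctan2(v[1],v[0]));print("pack edge",a,c,np.linalg.norm(v),y)
yr=np.radians(10);print("pack centre",(a+c)/2-11*np.array([-np.sin(yr),np.cos(yr),0]))
E
```

```text
top bmax 120
75 [493.24300385 167.97418976] [51.98778152 41.09337997] 8.337444305419922
85 [494.31674194 168.03530502] [50.97108841 39.61081696] 5.04245138168335
95 [494.03269958 168.86346436] [49.02473068 38.91589737] 7.125016689300537
side bmax 183
120 [494.34582138 171.95150375] [49.06797028 38.38462067] 6.842772960662842
140 [494.6184845  171.77823639] [48.58672714 37.88611221] 7.288952827453613
160 [495.10071182 170.56724548] [47.29059219 35.53418732] 6.465932369232178
pack edge [508.05999813 177.8967723  251.4       ] [476.42336521 170.98837627 251.4       ] 32.38213208663441 12.318142419247865
pack centre [494.15181163 163.609689   251.4       ]
```

View pics/r1.png

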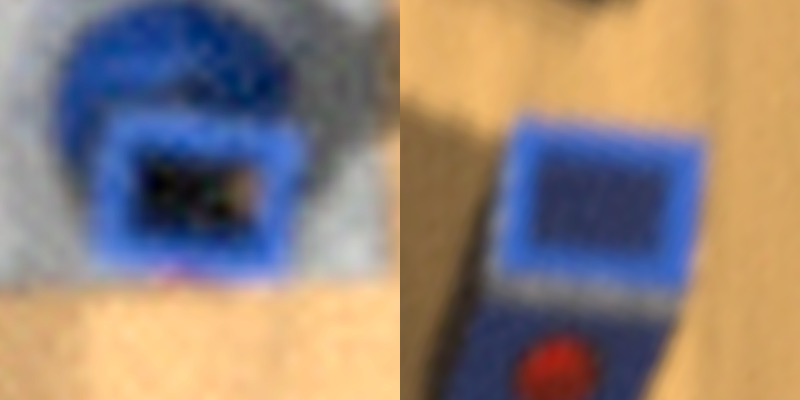

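The grip's yaw is about 7.0° and its centre about (494.3, 170). The mouth is in view and empty. I'll correct the yaw by -3° and shift y by +6.5 mm.

Emit:
carry_out(rows=[[0,0,-0.052,0.05,0.65,0,1],[0,0,0,0,0,0,1],[0,0,0,0,0,0,1]])

```text
t: 4.5
position: [495.9, 170.9, 283.0]
eef_rot: [3.135, 0.196, 0.001]
force: [1.1, 0.5, -0.5]
finger_gap: 0.226
grasp_force: 25.0
```

```bash
python3 - <<'E'
from h import *
s=arm.get_state();print(s["position"],s["eef_rot"])
i=arm.capture("side")
z=lambda i,x,y,w,h,k:cv2.resize(i[y:y+h,x:x+w],None,fx=k,fy=k,interpolation=cv2.INTER_CUBIC)
cv2.imwrite("pics/p3.png",z(cv2.convertScaleAbs(i,alpha=1.4),242,190,45,50,12))
E
```

```text
[495.859341   170.91051437 283.03962222] [3.13537319e+00 1.96295466e-01 7.81312006e-04]
```

View pics/p3.png

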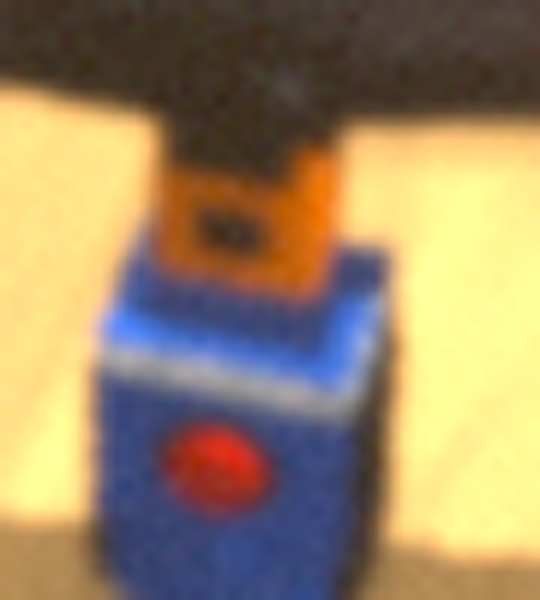

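The pack is over the mouth, with its bottom edge from (158,275) to (325,303), roughly parallel to the rim. I'll lower it gently while watching the force.

Emit:
carry_out(rows=[[0,0,0,0,0,-0.8,1],[0,0,0,0,0,-0.4,1],[0,0,0,0,0,-0.3,1],[0,0,0,0,0,-0.3,1],[0,0,0,0,0,0,1]])

```text
t: 5.05
position: [495.3, 171.3, 263.9]
eef_rot: [3.135, 0.196, -0.002]
force: [0.3, -0.7, -1.0]
finger_gap: 0.229
grasp_force: 24.9
```

There is no force and the pack is about 7 mm into the well. I'll carry on.

Emit:
carry_out(rows=[[0,0,0,0,0,-0.6,1],[0,0,0,0,0,-0.5,1],[0,0,0,0,0,-0.3,1],[0,0,0,0,0,-0.3,1],[0,0,0,0,0,0,1]])

```text
t: 5.55
position: [495.2, 171.4, 247.0]
eef_rot: [3.135, 0.196, -0.002]
force: [-0.1, -0.9, -0.9]
finger_gap: 0.226
grasp_force: 24.9
```

Emit:
carry_out(rows=[[0,0,0,0,0,-0.25,1],[0,0,0,0,0,0,1],[0,0,0,0,0,0,3.5],[0,0,0,0,0,0,3.5],[0,0,0,0,0,0,3.5]])

```text
t: 6.05
position: [495.7, 171.6, 245.4]
eef_rot: [-3.135, -0.196, -0.001]
force: [-0.4, 0.2, -0.6]
finger_gap: 0.362
grasp_force: 0.0
```

Emit:
carry_out(rows=[[0,0,0,-0.1,0,2.5,3.5],[0,0,0,0,0,0,0],[0,0,0,0,0,0,0],[0,0,0,0,0,0,0],[0,0,0,0,0,-1.0,0],[0,0,0,0,0,-0.5,0],[0,0,0,0,0,-0.3,0],[0,0,0,0,0,0,0]])

```text
t: 6.85
position: [494.3, 171.4, 251.5]
eef_rot: [3.135, 0.196, -0.001]
force: [0.5, -0.7, -0.5]
finger_gap: 0.006
grasp_force: 0.0
```

Emit:
carry_out(rows=[[0,0,0,0,0,-0.3,0],[0,0,0,0,0,-0.3,0],[0,0,0,0,0,-0.3,0],[0,0,0,0,0,-0.2,0],[0,0,0,0,0,0,0]])

```text
t: 7.35
position: [494.9, 171.6, 242.5]
eef_rot: [-3.135, -0.196, -0.002]
force: [-1.4, -0.4, 5.2]
finger_gap: 0.007
grasp_force: 2.8
```

Emit:
carry_out(rows=[[0,0,0,0,0,-0.2,0],[0,0,0,0,0,-0.1,0],[0,0,0,0,0,0,0],[0,0,0,0,0,0,0]])

```text
t: 7.75
position: [495.3, 171.7, 240.3]
eef_rot: [-3.135, -0.196, -0.004]
force: [-2.3, -0.3, 6.8]
finger_gap: 0.008
grasp_force: 3.8
```

Emit:
carry_out(rows=[[0,0,0,0,0,-0.1,0],[0,0,0,0,0,-0.1,0],[0,0,0,0,0,0,0],[0,0,0,0,0,0,0]])

```text
t: 8.15
position: [496.0, 171.9, 240.3]
eef_rot: [-3.135, -0.196, -0.008]
force: [-2.3, -0.4, 13.4]
finger_gap: 0.005
grasp_force: 6.5
```

The pack has bottomed at z≈240, since the force is rising with no travel. I'll press a touch more, back off and look.

Emit:
carry_out(rows=[[0,0,0,0,0,-0.15,0],[0,0,0,0,0,0,0],[0,0,0,0,0,0,0],[0,0,0,0,0,1.0,0],[0,0,0,0,0,3.5,3],[0,0,0,0,0,4.0,6.5],[0,0,0,0,0,0,6.5],[0,0,0,0,0,0,6.5]])

```text
t: 8.95
position: [495.0, 171.5, 320.5]
eef_rot: [-3.135, -0.196, -0.003]
force: [0.7, -0.0, -1.7]
finger_gap: 0.287
grasp_force: 0.0
```

```bash
python3 - <<'E'
from rect import *
i=arm.capture("side")
z=lambda i,x,y,w,h,k:cv2.resize(i[y:y+h,x:x+w],None,fx=k,fy=k,interpolation=cv2.INTER_CUBIC)
r=rect(i,"side",240,445,120,100,4)
cv2.imwrite("pics/p4.png",np.hstack([z(cv2.convertScaleAbs(i,alpha=1.2),225,155,75,100,5)[:500],cv2.copyMakeBorder(r,0,100,0,0,0)]))
for th in(100,120,140):
    b=r[:,:,0].astype(int);m=((b>th)&(b-r[:,:,2]>40)).astype(np.uint8)
    k,l,st,ce=cv2.connectedComponentsWithStats(m)
    if k<2: continue
    j=1+np.argmax(st[1:,4]);q=cv2.minAreaRect(cv2.convexHull(cv2.findNonZero((l==j).astype(np.uint8))))
    print(th,np.array(q[0])/4+[445,120],np.array(q[1])/4,q[2])
E
```

```text
100 [493.87649536 173.90747833] [48.70050812 34.60834885] 7.544929504394531
120 [493.65161133 175.55155945] [48.68725967 31.26138496] 7.209962368011475
140 [493.73026276 176.68358994] [48.23922729 29.01913643] 7.042039394378662
```

View pics/p4.png

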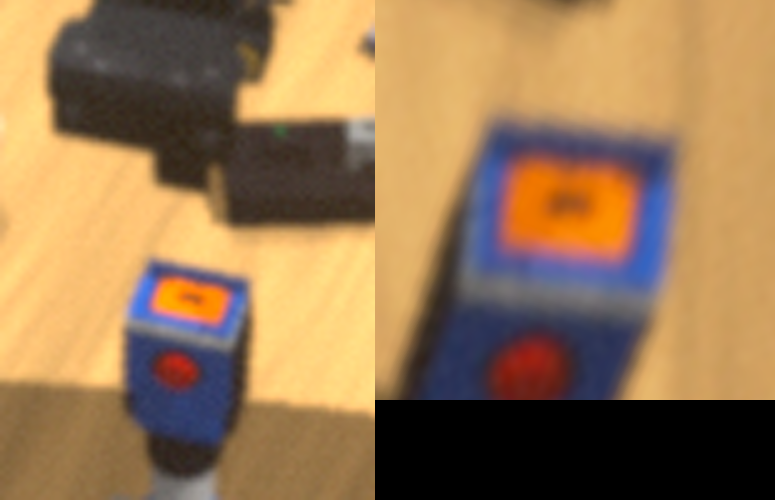

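The pack sits flush in the well: the orange top is level with the rim at right-panel (570,205), and the button is at left-panel (177,370). Next I'll take the grip along y, with the pads 28 mm below the top.

Emit:
carry_out(rows=[[0,0,0,-0.05,-0.05,0,7.5],[0,0,0,0,0,0,7.5],[0,0,0,0,0,-2.0,7.5],[0,0,0,0,0,-3.5,7.5],[0,0,0,0,0,-3.5,7.5],[0,0,0,0,0,-2.7,7.5],[0,0,0,0,0,-1.0,7.5],[0,0,0,0,0,0,7.5]], squeeze=35)

```text
t: 9.8
position: [492.7, 170.6, 190.3]
eef_rot: [3.135, 0.196, -0.007]
force: [0.8, 1.0, 0.7]
finger_gap: 0.785
grasp_force: 0.0
```

Emit:
carry_out(rows=[[0,0,0,0.1,0,0.2,3],[0,0,0,0,0,0,3],[0,0,0,0,0,0,3],[0,0,0,0,0,0,3],[0,0,0,0,0,0,3],[0,0,0,0,0,0,3],[0,0,0,0,0,0,3]])

```text
t: 10.5
position: [495.4, 170.9, 195.3]
eef_rot: [3.135, 0.196, 0.002]
force: [1.1, -1.1, 2.7]
finger_gap: 0.397
grasp_force: 35.0
```

The opening is 37.8 mm, so the button is fully in. Now I'll pull up.

Emit:
carry_out(rows=[[0,0,0,0,0,0.5,3],[0,0,0,0,0,0.8,3],[0,0,0,0,0,0.8,3],[0,0,0,0,0,0.8,3],[0,0,0,0,0,0.8,3],[0,0,0,0,0,0.8,3],[0,0,0,0,0,0.8,3],[0,0,0,0,0,0.8,3]])

```text
t: 11.3
position: [494.9, 170.9, 256.3]
eef_rot: [3.135, 0.196, -0.001]
force: [-0.0, -0.1, -2.8]
finger_gap: 0.4
grasp_force: 35.0
```

Emit:
carry_out(rows=[[0,0,0,0,0,0.5,3],[0,0,0,0,0,0.4,3],[0,0,0,0,0,0.3,3],[0,0,0,0,0,0.2,3],[0,0,0,0,0,0,3],[0,0,0,0,0,0,3]])

```text
t: 11.9
position: [494.7, 170.9, 268.9]
eef_rot: [3.135, 0.196, -0.002]
force: [0.8, 0.2, -7.9]
finger_gap: 0.4
grasp_force: 35.0
```

The force stepped up to the full weight, so the handle is at the end stop. I'll lift the scrubber out of the dock.

Emit:
carry_out(rows=[[0,0,0,0,0,0.6,3],[0,0,0,0,0,1.2,3],[0,0,0,0,0,1.4,3],[0,0,0,0,0,1.4,3],[0,0,0,0,0,1.4,3],[0,0,0,0,0,1.2,3],[0,0,0,0,0,0.6,3],[0,0,0,0,0,0,3]], squeeze=45)

```text
t: 12.7
position: [495.5, 171.1, 349.2]
eef_rot: [-3.135, -0.196, -0.004]
force: [0.1, 0.4, -5.9]
finger_gap: 0.395
grasp_force: 45.0
```

Emit:
carry_out(rows=[[0,0,0,0,0,0,3],[0,0,0,0,0,0,3],[0,0,0,0,0,0,3],[0,0,0,0,0,0,3],[0,0,0,0,0,0,3]])

```text
t: 13.2
position: [495.0, 170.9, 347.3]
eef_rot: [3.135, 0.196, -0.001]
force: [0.5, -0.4, -6.4]
finger_gap: 0.4
grasp_force: 45.0
```

```bash
python3 - <<'E'
from h import *
s=arm.get_state();print(s["position"],s["eef_rot"],s["force"],s["qvel"].round(3))
i=arm.capture("side")
cv2.imwrite("pics/p5.png",cv2.resize(i[130:330,190:340],None,fx=3,fy=3,interpolation=cv2.INTER_CUBIC))
E
```

```text
[494.98189059 170.94741337 347.3359426 ] [ 3.13543860e+00  1.95894645e-01 -7.95606556e-04] [ 0.54970123 -0.36982989 -6.37313978] [-0.    -0.002 -0.003 -0.    -0.001 -0.001]
```

View pics/p5.png

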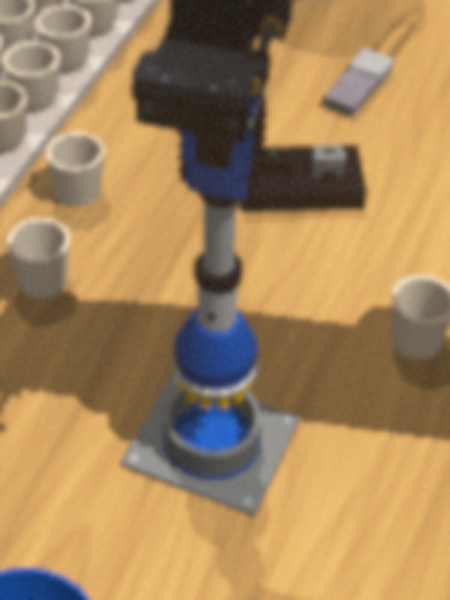

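The scrubber hangs upright and extended. The inner tube is visible at about (218,235), and the bristles at (215,395) are above the cup, with the underside at about 88 mm against the 40 mm rim. The grey pack is still in the charger. The measured load is the full weight, so I'll hand it in.

```bash
python3 -c "
from workcell import arm
print(arm.close_job())"
```

```text
the job is handed in; nothing more can be done
None
```

The job is handed in: the orange pack is pressed home flush with the rim, the handle is at its second stop, and the scrubber is held upright and still with the brush about 48 mm above the dock's rim; the gripper still has the release button pressed in, and nothing else on the bench was touched.

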